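Unlock the clamping jig and hold its lever at the third click

ROBOT

A 6-joint arm with a two-finger parallel gripper is mounted at the origin on a cart in front of the work surface, level with it; the furniture and walls round the work are solid. World frame = base frame: x ahead of the robot, y to its left, z up, the work surface at z = 0. Lengths are in m, angles in rad, forces in N, time in s.
With the tool pointing down it reaches from about 0.35 to 0.925 m from the base axis. Payload 6.4 kg.
Tool frame: the origin (TCP) lies on the centre line of the jaws, within the pads' length; the fingertips stand 25 mm ahead of it and the grasp point (between the pads) lies 6 mm ahead of it; x points along the fingers, y is the direction in which the jaws open and shut, and the axes are right-handed (so a half turn about x gives the same grasp; the last joint's range is limited). The gripper opens to 94 mm and grips with 3 to 60 N. Pads are 16 mm wide; open, the fingers measure 119 mm over their backs; the gripper's body (75 mm by 177 mm) begins 78 mm behind the grasp point.
Start: joints at [-1.427, 0.245, 1.558, -0, 1.339, -0.174], TCP at [0.203, -0.617, 0.23] pointing down, gripper open.
Joint ranges: [-3.13, 3.13], [-1.02, 2.26], [0.13, 2.54], [-0.95, 4.09], [0.21, 2.88], [-2.74, 2.74]. Speed limits (rad/s): [2.57, 2.57, 3.14, 3.14, 3.14, 3.14].

INTERFACE

Orientations are given as a unit quaternion [x, y, z, w].
In Python, from rig import status, eyes, manip gives the robot as it stands.
- The arm moves only by the tool step_arm, never from a script. Its argument "series" is a list that holds one entry, the list of rows, each a list of 7 numbers: the turn, a rotation vector about the tool's x, y, z in units of 5 degrees (1.0 is 5 degrees), then the shift along the tool's x, y, z in units of 30 mm (1.0 is 30 mm), then the gripper's target within -1 to 1 (fully open at 1, half-way at 0, shut at -1). A call has 1 to 20 rows; each row is the pose to reach, as a shift and turn from the pose commanded when the call began, along the tool's axes at that moment; what a row does not reach only later rows make up. A row lasts 1/10 s, in which the tool goes at most 50 mm and 8.59 degrees, less where a joint would pass 70% of its speed; a pose out of reach is approached as far as the arm can. A call with a gripper value outside its range is refused whole. The fingers move at their own pace and stop on an object; "squeeze" is the grip in N (left out, the last holds). Time passes only in rows, so rows that repeat a pose let the fingers close. It gives the time, the measured TCP pose, the force and the opening at its end, in the units of the state.
- status.get_state(): the state, without advancing time (a new reading comes with each control period).
- eyes.camera(name): name is "side" or "top" or "wrist"; returns a dict with "image" (400x640x3 uint8, blue, green, red), "range_z" (400x640 float32, m along the optical axis (not along the pixel's ray), 0 where there is no reading), "intrinsics" (3x3 intrinsics, pixels), "T" (4x4, takes a point from camera to world coordinates). Camera axes: x right, y up, looking along -z (the intrinsics and any distortion apply to the point x, -y, -z); pixel columns grow to the right and rows downward; lengths in m; the calibration is good to about 2 mm. A picture is of the moment at which its call begins.
- manip.close_job(): hands the job in, once; it reports no verdict.
The state is a dict: "t": time; "q": joint angles; "joint_vel": joint speeds; "joint_efforts": joint torques, N m; "eef_pos": TCP position; "tcp_rot": TCP orientation; "wrist_force": force on the tool from outside, world axes, zero at the start; "moment": the same for the moment, N m; "grip_width": opening from 0.0 (shut) to 1.0 (fully open).
Only numpy, scipy, OpenCV 4.12 (cv2) and the standard library are available. Lean on these libraries where they do the work, as an engineer would, in place of code of your own. Each camera call takes 0.05 s, during which the arm holds its last target.

TASK

Unlock the small clamping jig: turn the winged brass knob anticlockwise (seen from above) until it stops, lift it out of its socket and put it down inside the shallow wooden tray. Then swing the jig's upright lever handle, towards where the knob stood and on past it, exactly three clicks, never a fourth, so that the jaw closes on the glued strips; the lever springs back if let go, so finish while still holding it at the third click. Leave the glue bottle, the white tub and the sanding block where they stand.

Things in the scene. Friction and masses are not known exactly. Their poses are not given: they have to be found in the camera images.
- jig: Clamping jig on a plywood board 217 x 170 x 18 mm, fixed to the bench. Origin: on the bench surface below the lever's vertical pivot; x points from the knob side to the clamp fence, y to the left of that, z up. Board: x -105 to 112, y -85 to 85 mm. Jaw, glued strips and fence: x 54 to 110 mm, up to 60 mm high. Pawl housing: y 51 to 96 mm, 58 mm high. Hub: 68 mm high, the rest is lower.
- socket (a point): Middle of the knob's steel socket, on top of its slotted cover: 33 mm above the bench, at jig x -75, y +3 mm. Socket 54 x 54 mm; its slot, 13 mm wide and 37 mm long, runs along the jig's x axis. The cover is 6 mm thick over a 9 mm deep cavity. The knob lifts out only with its wing in line with the slot; 16 mm of lift clears the cover.
- knob: Loose brass locking knob, 78 mm tall, 90 g, upright in the socket, blocking the lever. Origin: centre of its underside, 18 mm above the bench at the start; z up its axis. From below: cross bar 34 x 8 x 6 mm along its x, 10 mm stem, 22 mm round collar from 18 to 51 mm, then the wing. At the start wing and bar stand 60 to 75 degrees clockwise (from above) of the slot.
- knob_wing (a point): Centre of the knob's flat wing, where to grip it: on the knob's axis, 64 mm above its underside, axes as the knob's. The wing is 40 mm long (along x, parallel to the cross bar), 14 mm thick, 28 mm high, flat on top. Turned anticlockwise by 60 to 75 degrees the bar meets a stop where wing, bar and slot are in line.
- lever (a joint): Angle of the ratchet lever about its vertical pivot, rad: 0 at its rest stop, growing anticlockwise seen from above (handle towards the jig's -y), end stop 0.80. With the knob out, a sprung pawl drops over four teeth: the clicks fall at 0.17, 0.34, 0.51 and 0.68; a gap lies halfway between two. A spring always drives the lever back to 0, even out of the gaps.
- lever_grip (a point): Grip point on the axis of the lever's upright round wooden handle, 22 mm in diameter, from 54 to 110 mm above the bench; this point is 85 mm up and 150 mm from the pivot axis. Its x axis runs along the arm from handle to pivot; the arm below is 18 mm wide, 40 to 54 mm up. At lever angle 0 the arm's x axis is turned -0.38 rad (clockwise) from the jig's x axis.
- pivot (a point): Top of the lever's pivot, on its axis, 68 mm above the bench. Force needed at the handle: about 9 N at the start, 11 N at the third click; 2 to 3.5 N more while the pawl starts up a tooth (0.05 to 0.03 rad before the click), easing to the middle value on its crest (the click), then 2 to 3.5 N less while it slides down (to 0.05 rad past it), back to the middle in the gap.
- tray: Shallow open wooden tray, fixed to the bench, 170 x 170 x 25 mm outside, walls and floor 6 mm. Origin: centre of its underside.
- glue_bottle: Glue bottle, 63 mm in diameter, 194 mm tall, bystander. Origin: centre of its underside.
- white_tub: White tub with screw lid, 68 mm in diameter, 125 mm tall, bystander. Origin: centre of its underside.
- sanding_block: Sanding block, 52 x 91 x 29 mm, bystander. Origin: centre of its underside.
There are look-alikes about, which are no part of the job. What is shaped like the knob but black or red is not meant.

How it is judged:
On the way, in this order (a step that is already met when the one before it is completed fails the run):
1. the knob is lifted out of its socket, its foot above the cover (z of knob in the frame of jig above 0.036 m and value of joint lever below 0.15 rad), for 0.1 s.
2. the knob lies in the tray, let go, with the lever not yet clicked (x of knob_wing in the frame of tray between -0.085 and 0.085 m and y of knob_wing in the frame of tray between -0.085 and 0.085 m and x of knob in the frame of tray between -0.085 and 0.085 m and y of knob in the frame of tray between -0.085 and 0.085 m and height (world z) of knob below 0.04 m and contact force between the fingers and knob below 0.05 N and value of joint lever below 0.15 rad), for 0.1 s.
At the end, for the whole second after the job is handed in: The lever is held by the fingers (more than 1 N on it) after the third click and before the fourth, between 0.52 and 0.67 rad, through the last second; the knob lies or stands at rest inside the tray, foot and wing both within 85 mm of the tray's middle each way, not touched (x of knob_wing in the frame of tray between -0.085 and 0.085 m and y of knob_wing in the frame of tray between -0.085 and 0.085 m and x of knob in the frame of tray between -0.085 and 0.085 m and y of knob in the frame of tray between -0.085 and 0.085 m and value of joint lever between 0.52 and 0.67 rad and contact force between the fingers and lever above 1 N and height (world z) of knob below 0.04 m and linear speed of knob below 0.03 m/s and contact force between the arm and knob below 0.05 N); the arm keeps its last pose, push and grip.
It fails at once if the lever went over the fourth click (value of joint lever above 0.69 rad).
It fails at once if the glue bottle was moved more than 3 cm (distance of glue_bottle from where it was at the start of the episode above 0.03 m).
It fails at once if the white tub was moved more than 3 cm (distance of white_tub from where it was at the start of the episode above 0.03 m).
It fails at once if the sanding block was moved more than 3 cm (distance of sanding_block from where it was at the start of the episode above 0.03 m).
It also fails if it takes over 72 s, if anything falls off the work surface, if the arm or the gripper's body presses on something with over 40 N, if the wrist force passes 120 N, or if a joint passes its speed limit or range.

## Working session

There is one attempt and no reset: what is moved stays moved. The work goes in short steps, Python scripts to look and compute and a tool call to move; the robot and the scene stay as the last step left them, time stands still between calls to the robot, and variables do not carry over. Pictures are saved under pics/ and viewed, and the job is handed in when it is done.

Besides the shell and the picture viewer there is one more tool, called after "Emit:" as a command line: name --argument value ..., lists and objects as JSON in quotes. step_arm: Moves the arm, as the interface text tells. Its arguments: {"type":"object","properties":{"series":{"type":"array","items":{"type":"array","items":{"type":"array","items":{"type":"number"}}}},"squeeze":{"type":"number"}},"required":["series"]}

```bash
ls; mkdir -p pics; python3 - <<'E'
from rig import status, eyes
import cv2,numpy as np
s=status.get_state();print({k:np.round(v,3).tolist() for k,v in s.items()})
for n in ["top","side","wrist"]:
    c=eyes.camera(n);cv2.imwrite(f"pics/{n}0.png",c["image"]);np.savez(f"{n}0.npz",**c);print(n,c["intrinsics"].round(1).tolist(),c["T"].round(3).tolist(),[k for k in c])
E
```

```text
pics
{'t': 0.0, 'q': [-1.427, 0.246, 1.559, -0.0, 1.339, -0.174], 'joint_vel': [-0.0, -0.001, -0.001, -0.001, -0.001, 0.001], 'joint_efforts': [0.0, -41.584, -31.46, 0.068, 0.033, -0.0], 'eef_pos': [0.203, -0.617, 0.229], 'tcp_rot': [0.698, 0.113, -0.698, 0.111], 'wrist_force': [-0.061, -0.22, 0.494], 'moment': [-0.007, 0.022, 0.003], 'grip_width': 0.999}
top [[407.6, 0.0, 324.3], [0.0, 407.6, 200.9], [0.0, 0.0, 1.0]] [[0.026, 0.988, -0.151, 0.333], [-1.0, 0.025, -0.015, -0.117], [-0.011, 0.152, 0.988, 1.218], [0.0, 0.0, 0.0, 1.0]] ['image', 'range_z', 'intrinsics', 'T']
side [[405.4, 0.0, 322.8], [0.0, 405.4, 196.7], [0.0, 0.0, 1.0]] [[-0.966, 0.174, -0.193, 0.322], [-0.259, -0.609, 0.75, 0.589], [0.012, 0.774, 0.633, 0.652], [0.0, 0.0, 0.0, 1.0]] ['image', 'range_z', 'intrinsics', 'T']
wrist [[297.8, 0.0, 315.4], [0.0, 297.8, 198.7], [0.0, 0.0, 1.0]] [[0.313, 0.92, 0.235, 0.269], [-0.95, 0.304, 0.075, -0.596], [-0.002, -0.247, 0.969, 0.384], [0.0, 0.0, 0.0, 1.0]] ['image', 'range_z', 'intrinsics', 'T']
```

View pics/top0.png

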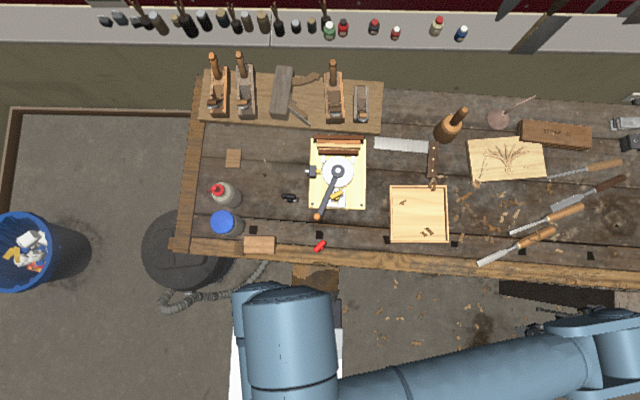

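View pics/side0.png

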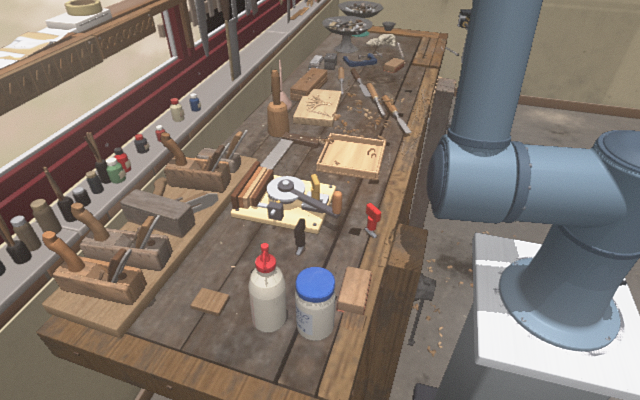

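View pics/wrist0.png

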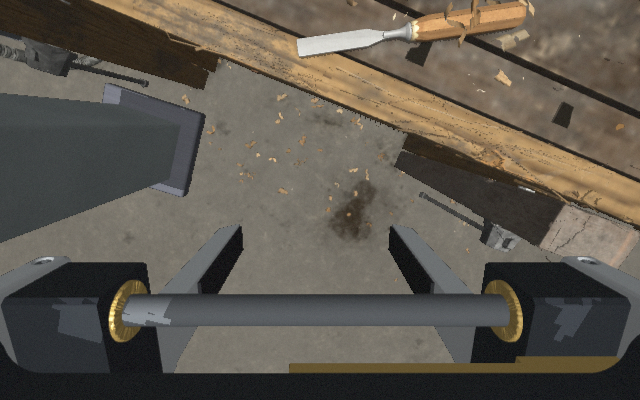

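The top view shows the jig at about (338,172), its handle at (318,215), the brass knob at (337,195) and the tray at (419,214). The bottle is at (224,193), the tub at (223,222) and the sanding block at (259,244). I'll zoom in next.

```bash
python3 - <<'E'
import cv2,numpy as np
d=np.load("top0.npz");im=d["image"]
a=im[125:255,290:460];cv2.imwrite("pics/topz.png",cv2.resize(a,None,fx=4.5,fy=4.5,interpolation=cv2.INTER_CUBIC))
d=np.load("side0.npz");im=d["image"]
a=im[150:250,220:390];cv2.imwrite("pics/sidez.png",cv2.resize(a,None,fx=4.5,fy=4.5,interpolation=cv2.INTER_CUBIC))
E
```

```text
(no output)
```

View pics/topz.png

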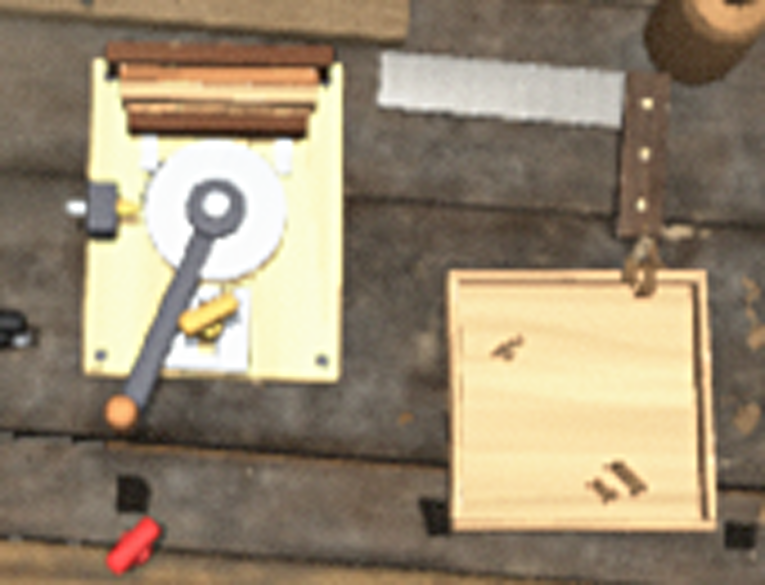

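View pics/sidez.png

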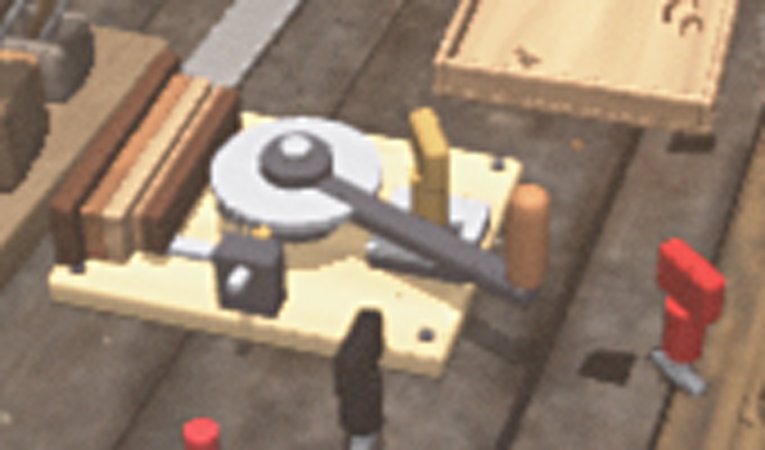

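```bash
cat > h.py <<'E'
import cv2,numpy as np
from scipy.spatial.transform import Rotation as R
def ray(d,u,v):
    K=d["intrinsics"];T=d["T"]
    r=T[:3,:3]@np.array([(u-K[0,2])/K[0,0],-(v-K[1,2])/K[1,1],-1.]);return T[:3,3],r
def plane(d,u,v,z):
    o,r=ray(d,u,v);return o+r*(z-o[2])/r[2]
def proj(d,P):
    K=d["intrinsics"];T=d["T"];p=T[:3,:3].T@(np.asarray(P)-T[:3,3]);return np.array([K[0,0]*p[0]/-p[2]+K[0,2],-K[1,1]*p[1]/-p[2]+K[1,2]])
def tri(d1,p1,d2,p2):
    o1,r1=ray(d1,*p1);o2,r2=ray(d2,*p2);A=np.c_[r1,-r2];s=np.linalg.lstsq(A,o2-o1,rcond=None)[0]
    a=o1+r1*s[0];b=o2+r2*s[1];return (a+b)/2,np.linalg.norm(a-b)
E
python3 - <<'E'
from h import *
d=np.load("top0.npz")
z=lambda u,v:((u+.5)/4.5-.5+290,(v+.5)/4.5-.5+125)
for n,u,v,h in [("board TL",93,58,.018),("TR",343,62,.018),("BL",85,377,.018),("BR",341,381,.018),("pivot",215,205,.068),("handle",122,411,.110),("tray TL",448,270,.025),("tray TR",706,270,.025),("tray BL",452,531,.025),("tray BR",716,529,.025),("wing",211,314,.096)]:
    print(n,plane(d,*z(u,v),h).round(4))
im=d["image"];hsv=cv2.cvtColor(im,cv2.COLOR_BGR2HSV)
print(hsv[190:198,330:346].tolist()[3][:16])
s=np.load("side0.npz");
hv=cv2.cvtColor(s["image"],cv2.COLOR_BGR2HSV)
print(hv[176,312:320].tolist())
E
```

```text
board TL [ 0.7111 -0.0513  0.018 ]
TR [ 0.7122 -0.2207  0.018 ]
BL [ 0.4928 -0.053   0.018 ]
BR [ 0.4943 -0.2218  0.018 ]
pivot [ 0.5995 -0.1355  0.068 ]
handle [ 0.4602 -0.0811  0.11  ]
tray TL [ 0.5692 -0.291   0.025 ]
tray TR [ 0.5733 -0.4609  0.025 ]
tray BL [ 0.3974 -0.294   0.025 ]
tray BR [ 0.4031 -0.4641  0.025 ]
wing [ 0.5237 -0.134   0.096 ]
[[115, 24, 127], [13, 23, 134], [17, 45, 225], [21, 40, 242], [19, 127, 231], [22, 146, 243], [24, 130, 252], [25, 124, 252], [26, 120, 254], [27, 121, 255], [25, 131, 255], [22, 147, 238], [19, 98, 205], [120, 2, 235], [90, 2, 255], [25, 14, 241]]
[[19, 124, 232], [21, 119, 238], [22, 118, 238], [22, 116, 242], [20, 118, 234], [19, 96, 159], [14, 57, 111], [13, 51, 114]]
```

```bash
cat >> h.py <<'E'
def down(yaw): # tool x down, tool y at world yaw
    x=np.array([0,0,-1.]);y=np.array([np.cos(yaw),np.sin(yaw),0]);return R.from_matrix(np.c_[x,y,np.cross(x,y)])
def rel(pos,yawdeg,s=None,ref=None):
    from rig import status
    s=s or status.get_state()
    R0=R.from_quat(s["tcp_rot"]);p0=np.array(s["eef_pos"])
    t=(R0.inv()*down(np.radians(yawdeg))).as_rotvec(degrees=True)/5
    d=R0.inv().apply(np.array(pos)-p0)/.03
    return t.round(3).tolist(),d.round(3).tolist()
def yawnow(s):
    y=R.from_quat(s["tcp_rot"]).as_matrix()[:,1];return np.degrees(np.arctan2(y[1],y[0]))
E
python3 - <<'E'
from h import *
from rig import status
s=status.get_state()
print(R.from_quat(s["tcp_rot"]).as_matrix().round(3),yawnow(s))
d=np.load("top0.npz");im=d["image"]
hsv=cv2.cvtColor(im,cv2.COLOR_BGR2HSV)
m=cv2.inRange(hsv,(17,115,200),(30,255,255));m[:185]=0;m[205:]=0;m[:,:326]=0;m[:,346:]=0
c=max(cv2.findContours(m,0,2)[0],key=cv2.contourArea);(cx,cy),sz,_=cv2.minAreaRect(c);bx=cv2.boxPoints(cv2.minAreaRect(c));print(cx,cy,sz);P=[plane(d,*p,.096)[:2] for p in bx];print(np.round(P,4))
e=[P[1]-P[0],P[2]-P[1]];e=max(e,key=np.linalg.norm);print(np.degrees(np.arctan2(e[1],e[0])))
print(plane(d,290+133/4.5,125+545/4.5,.07), plane(d,290,198,.06))
for y in (30,120,-60,-150): print(y,rel([.524,-.134,.23],y))
E
```

```text
[[-0.     0.312 -0.95 ]
 [ 0.001 -0.95  -0.312]
 [-1.    -0.001 -0.   ]] -71.7947014651254
335.7000427246094 193.9000244140625 (4.0249223709106445, 12.969193458557129)
[[ 0.5215 -0.1132]
 [ 0.5387 -0.1452]
 [ 0.5286 -0.1504]
 [ 0.5114 -0.1184]]
-61.701227438502876
[ 0.38004057 -0.09019133  0.07      ] [ 0.51602033 -0.00094904  0.06      ]
30 ([-20.359, -0.016, 0.009], [0.009, -11.954, -15.193])
120 ([33.641, 0.023, 0.007], [0.009, -11.954, -15.193])
-60 ([-2.359, -0.005, 0.015], [0.009, -11.954, -15.193])
-150 ([15.641, 0.008, 0.015], [0.009, -11.954, -15.193])
```

Emit:
step_arm --series '[[[16.0,0,0,0,-11.95,-15.2,0.1],[16.0,0,0,0,-11.95,-15.2,0.1],[16.0,0,0,0,-11.95,-15.2,0.1],[16.0,0,0,0,-11.95,-15.2,0.1],[16.0,0,0,0,-11.95,-15.2,0.1],[16.0,0,0,0,-11.95,-15.2,0.1],[16.0,0,0,0,-11.95,-15.2,0.1],[16.0,0,0,0,-11.95,-15.2,0.1],[16.0,0,0,0,-11.95,-15.2,0.1],[16.0,0,0,0,-11.95,-15.2,0.1],[16.0,0,0,0,-11.95,-15.2,0.1],[16.0,0,0,0,-11.95,-15.2,0.1],[16.0,0,0,0,-11.95,-15.2,0.1],[16.0,0,0,0,-11.95,-15.2,0.1],[16.0,0,0,0,-11.95,-15.2,0.1],[16.0,0,0,0,-11.95,-15.2,0.1]]]' --squeeze 30

```text
t: 1.75
eef_pos: [0.5237, -0.1357, 0.2304]
tcp_rot: [-0.606, 0.364, 0.606, 0.364]
wrist_force: [-0.6, 0.2, 0.2]
grip_width: 0.548
```

```bash
python3 - <<'E'
from h import *
from rig import status,eyes
s=status.get_state();print(s["t"],s["eef_pos"],yawnow(s),np.round(s["q"],2),s["grip_width"])
c=eyes.camera("wrist");cv2.imwrite("pics/w1.png",c["image"]);np.savez("w1.npz",**c)
print(proj(c,[.524,-.1335,.096]))
E
```

```text
1.75 [ 0.52365862 -0.13569028  0.23036348] -151.91736030982858 [-0.46 -0.01  1.84 -0.    1.32  2.19] 0.5479029602000367
[311.98867189 197.99325416]
```

View pics/w1.png

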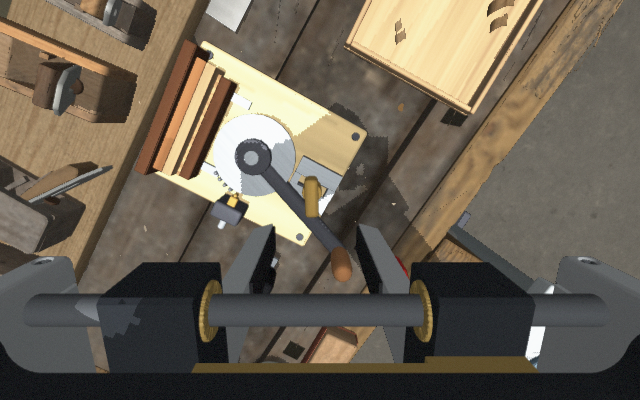

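The wrist view shows the wing at about (312,196), as predicted. Now I'll measure its top face.

```bash
python3 - <<'E'
from h import *
d=np.load("w1.npz");im=d["image"]
cv2.imwrite("pics/w1z.png",cv2.resize(im[165:265,250:370],None,fx=6,fy=6,interpolation=cv2.INTER_CUBIC))
r=d["range_z"]
K=d["intrinsics"];T=d["T"]
v,u=np.mgrid[165:230,290:340]
z=r[165:230,290:340];P=np.stack([(u-K[0,2])/K[0,0]*z,-(v-K[1,2])/K[1,1]*z,-z],-1)@T[:3,:3].T+T[:3,3]
m=(P[...,2]>.088)&(P[...,2]<.102)&(np.hypot(P[...,0]-.524,P[...,1]+.134)<.026);Q=P[m];print(len(Q),Q.mean(0),Q[:,2].std())
(c,sz,a)=cv2.minAreaRect((Q[:,:2]*1000).astype(np.float32));print(c,sz,a)
w,V=np.linalg.eigh(np.cov(Q[:,:2].T));print(np.degrees(np.arctan2(V[1,1],V[0,1])),np.sqrt(w*12))
E
```

```text
520 [ 0.52496814 -0.13335939  0.09550052] 0.0013435577951046774
(524.319580078125, -132.1678924560547) (13.92289924621582, 40.304161071777344) 30.55024528503418
120.05165899697714 [0.01361184 0.03897309]
```

View pics/w1z.png

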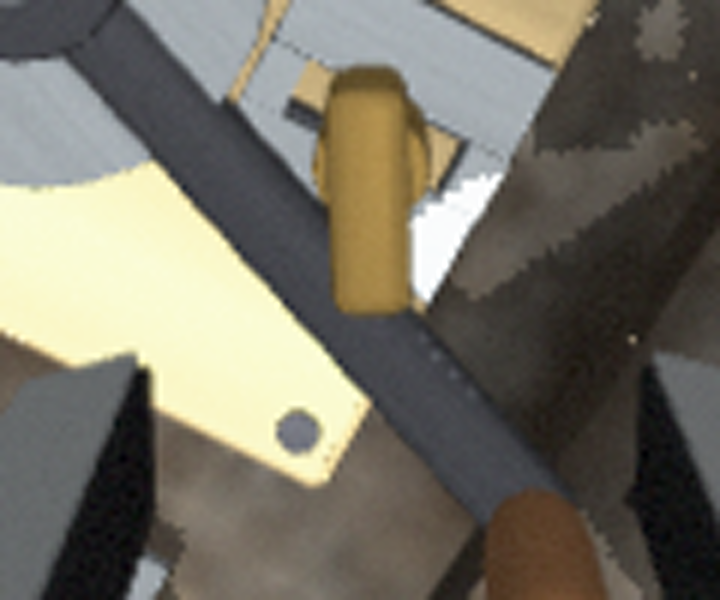

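```bash
python3 - <<'E'
from h import *
print(rel([.5246,-.1331,.098],-150))
E
```

```text
([-0.385, -0.001, -0.001], [4.415, -0.067, 0.063])
```

Emit:
step_arm --series '[[[-0.4,0,0,1.5,-0.03,0.02,0.1],[-0.4,0,0,3.0,-0.03,0.02,0.1],[-0.4,0,0,3.4,-0.03,0.02,0.1],[-0.4,0,0,3.4,-0.03,0.02,0.1]]]'

```text
t: 2.2
eef_pos: [0.5232, -0.1336, 0.1267]
tcp_rot: [-0.611, 0.353, 0.614, 0.353]
wrist_force: [1.0, 1.4, 1.1]
grip_width: 0.55
```

```bash
python3 - <<'E'
from h import *
print(rel([.5246,-.1331,.098],-150))
E
```

```text
([0.025, 0.042, -0.028], [0.958, -0.05, -0.012])
```

Within 1.5 mm. Next: descend, then close.

Emit:
step_arm --series '[[[0,0,0,0.5,-0.04,0,0.1],[0,0,0,0.93,-0.04,0,0.1],[0,0,0,0.93,-0.04,0,0.1],[0,0,0,0.93,-0.04,0,-1],[0,0,0,0.93,-0.04,0,-1],[0,0,0,0.93,-0.04,0,-1],[0,0,0,0.93,-0.04,0,-1],[0,0,0,0.93,-0.04,0,-1],[0,0,0,0.93,-0.04,0,-1]]]' --squeeze 35

```text
t: 3.1
eef_pos: [0.5259, -0.1329, 0.1008]
tcp_rot: [0.613, -0.352, -0.613, -0.352]
wrist_force: [0.3, -0.2, 0.0]
grip_width: 0.145
```

```bash
python3 - <<'E'
from h import *
from rig import status,eyes
s=status.get_state();print(s["t"],s["eef_pos"],yawnow(s),s["grip_width"]*94)
for n in("wrist","side"):
  c=eyes.camera(n);cv2.imwrite(f"pics/{n}2.png",c["image"][100:300] if n=="wrist" else cv2.resize(c["image"][130:250,220:380],None,fx=4,fy=4))
E
```

```text
3.1 [ 0.5259405  -0.1329493   0.10080172] -149.78831927791003 13.656241782459627
```

View pics/wrist2.png

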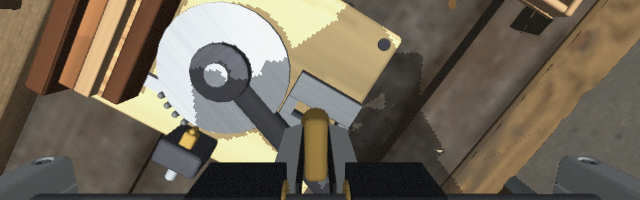

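View pics/side2.png

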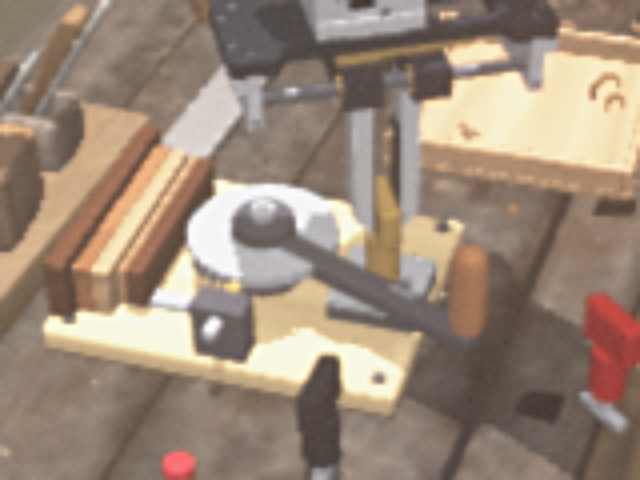

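The fingers hold the wing with a 13.7 mm opening. Now turn it anticlockwise.

Emit:
step_arm --series '[[[-1,0,0,0,0,0,-1],[-2,0,0,0,0,0,-1],[-3,0,0,0,0,0,-1],[-4,0,0,0,0,0,-1],[-5,0,0,0,0,0,-1],[-6,0,0,0,0,0,-1],[-7,0,0,0,0,0,-1],[-8,0,0,0,0,0,-1],[-9,0,0,0,0,0,-1],[-10,0,0,0,0,0,-1],[-10.7,0,0,0,0,0,-1],[-11.3,0,0,0,0,0,-1],[-11.7,0,0,0,0,0,-1],[-12,0,0,0,0,0,-1],[-12,0,0,0,0,0,-1]]]'

```text
t: 4.7
eef_pos: [0.526, -0.1328, 0.1008]
tcp_rot: [0.707, 0.001, -0.707, 0.001]
wrist_force: [0.7, 1.0, 2.4]
grip_width: 0.145
```

```bash
python3 - <<'E'
from h import *
from rig import status,eyes
s=status.get_state();print(s["t"],s["eef_pos"],yawnow(s),s["grip_width"]*94,s["moment"],s["wrist_force"])
c=eyes.camera("wrist");cv2.imwrite(f"pics/w3.png",c["image"])
E
```

```text
4.7 [ 0.52600072 -0.13278791  0.10081631] -89.79275181147197 13.648776027799356 [0.27118031 0.0229442  0.01647919] [0.68465765 1.02792845 2.39547875]
```

View pics/w3.png

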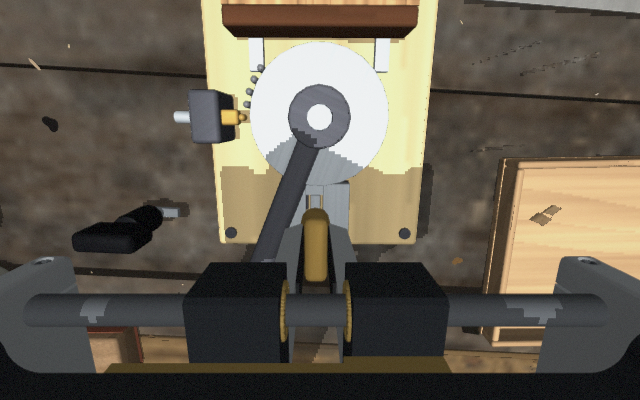

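The wing at (315,245) and the slot are in line. I'll nudge a little further to feel for the stop.

Emit:
step_arm --series '[[[-0.2,0,0,0,0,0,-1],[-0.4,0,0,0,0,0,-1],[-0.4,0,0,0,0,0,-1]]]'

```text
t: 5.05
eef_pos: [0.526, -0.1325, 0.1008]
tcp_rot: [0.707, 0.014, -0.707, 0.013]
wrist_force: [0.5, 2.8, 4.7]
grip_width: 0.145
```

```bash
python3 - <<'E'
from h import *
from rig import status,eyes
s=status.get_state();print(s["t"],s["eef_pos"],yawnow(s),s["grip_width"]*94,s["moment"],s["wrist_force"])
E
```

```text
5.05 [ 0.52598715 -0.13253794  0.10080751] -87.78403447119177 13.595891706591111 [ 0.73586802  0.00521596 -0.13352457] [0.54016623 2.78619104 4.7027702 ]
```

The moment about the axis rose to −0.13 N m, so the knob is at its stop. I'll back off slightly and lift.

Emit:
step_arm --series '[[[0.3,0,0,0,0,0,-1],[0.3,0,0,-0.1,0,0,-1],[0.3,0,0,-0.25,0,0,-1],[0.3,0,0,-0.4,0,0,-1],[0.3,0,0,-0.6,0,0,-1],[0.3,0,0,-0.8,0,0,-1],[0.3,0,0,-1.0,0,0,-1],[0.3,0,0,-1.3,0,0,-1],[0.3,0,0,-1.6,0,0,-1],[0.3,0,0,-2,0,0,-1],[0.3,0,0,-2,0,0,-1]]]'

```text
t: 6.15
eef_pos: [0.5271, -0.1335, 0.1631]
tcp_rot: [0.708, 0.004, -0.706, 0.005]
wrist_force: [0.1, 0.4, -0.5]
grip_width: 0.147
```

```bash
python3 - <<'E'
from h import *
from rig import status,eyes
s=status.get_state();print(s["t"],s["eef_pos"],yawnow(s),s["grip_width"]*94,s["moment"],s["wrist_force"])
for n in("side",):
  c=eyes.camera(n);cv2.imwrite(f"pics/{n}4.png",cv2.resize(c["image"][110:250,200:400],None,fx=4,fy=4))
print(rel([.4857,-.3775,.16],-89))
E
```

```text
6.15 [ 0.52705842 -0.13349007  0.16307501] -89.29100001196633 13.802888295995643 [ 0.057339   -0.05472262 -0.01306947] [ 0.05150663  0.41472813 -0.51460381]
([-0.058, -0.025, -0.013], [0.071, 8.126, 1.461])
```

View pics/side4.png

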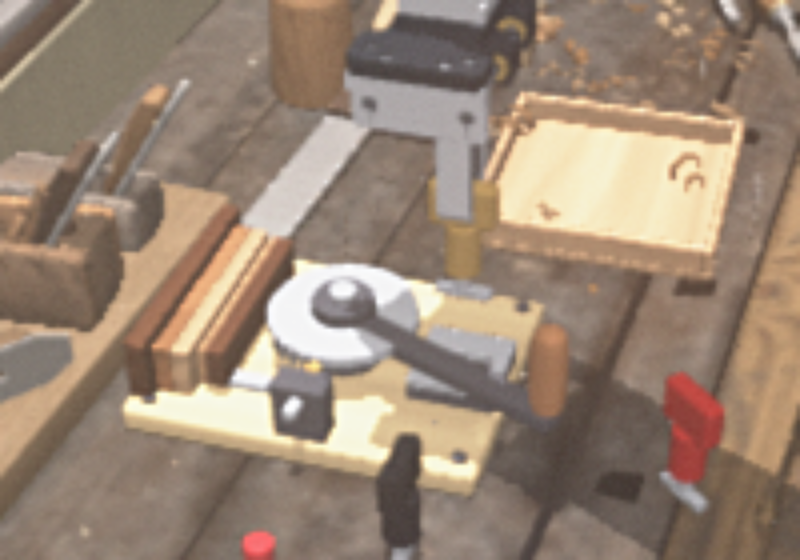

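The knob is out of its socket and held upright. Now over to the tray.

Emit:
step_arm --series '[[[0,0,0,0,1,0.18,-1],[0,0,0,0,2.2,0.4,-1],[0,0,0,0,3.4,0.61,-1],[0,0,0,0,4.6,0.83,-1],[0,0,0,0,5.8,1.04,-1],[0,0,0,0,7.0,1.26,-1],[0,0,0,0,7.8,1.4,-1],[0,0,0,0,8.13,1.46,-1],[0,0,0,0,8.13,1.46,-1],[0,0,0,0.6,8.13,1.46,-1],[0,0,0,1.2,8.13,1.46,-1],[0,0,0,1.8,8.13,1.46,-1],[0,0,0,2.1,8.13,1.46,-1],[0,0,0,2.3,8.13,1.46,-1],[0,0,0,2.3,8.13,1.46,-1]]]'

```text
t: 7.7
eef_pos: [0.485, -0.3764, 0.091]
tcp_rot: [-0.707, -0.005, 0.707, -0.004]
wrist_force: [0.5, -0.1, -1.8]
grip_width: 0.145
```

```bash
python3 - <<'E'
from h import *
from rig import status,eyes
s=status.get_state();print(s["t"],s["eef_pos"],yawnow(s),s["grip_width"]*94,s["moment"],s["wrist_force"])
for n in("side",):
  c=eyes.camera(n);cv2.imwrite(f"pics/{n}5.png",cv2.resize(c["image"][80:220,220:420],None,fx=4,fy=4))
E
```

```text
7.7 [ 0.48501776 -0.37635683  0.09101874] -89.24625503741471 13.620951917466348 [-0.01219468  0.01226445 -0.02340069] [ 0.50682423 -0.12855001 -1.78164554]
```

View pics/side5.png

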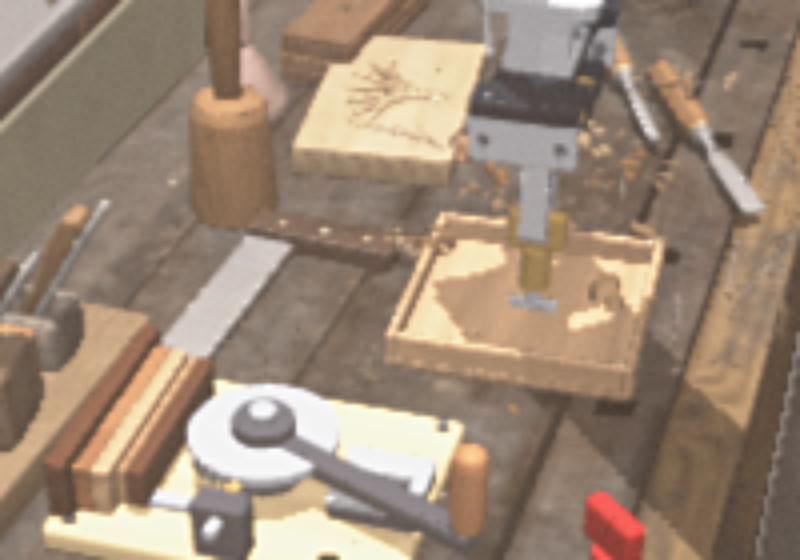

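Emit:
step_arm --series '[[[0,0,0,0.06,0,0,-1],[0,0,0,0.06,0,0,-1]]]'

```text
t: 7.95
eef_pos: [0.4853, -0.3776, 0.0904]
tcp_rot: [0.707, 0.004, -0.707, 0.005]
wrist_force: [0.2, -0.6, -1.7]
grip_width: 0.147
```

Emit:
step_arm --series '[[[0,0,0,0.05,0,0,-1],[0,0,0,0.05,0,0,-1]]]'

```text
t: 8.15
eef_pos: [0.4854, -0.3777, 0.0888]
tcp_rot: [0.707, 0.004, -0.707, 0.005]
wrist_force: [0.5, 0.2, 0.7]
grip_width: 0.139
```

Touch: the vertical force changed sign. Release it and go straight up.

Emit:
step_arm --series '[[[0,0,0,0,0,0,-0.6],[0,0,0,0,0,0,-0.3],[0,0,0,0,0,0,0],[0,0,0,0,0,0,0],[0,0,0,0,0,0,0],[0,0,0,-1,0,0,0],[0,0,0,-2,0,0,0],[0,0,0,-3.5,0,0,0],[0,0,0,-4,0,0,0]]]'

```text
t: 9.05
eef_pos: [0.4866, -0.379, 0.2136]
tcp_rot: [0.709, 0.002, -0.705, 0.007]
wrist_force: [0.9, -0.8, 1.2]
grip_width: 0.499
```

```bash
python3 - <<'E'
from h import *
from rig import status,eyes
s=status.get_state();print(s["t"],s["eef_pos"],yawnow(s),s["grip_width"]*94,s["moment"],s["wrist_force"])
c=eyes.camera("wrist");cv2.imwrite(f"pics/w6.png",c["image"]);np.savez("w6.npz",**c)
c=eyes.camera("side");cv2.imwrite(f"pics/side6.png",cv2.resize(c["image"][80:220,220:420],None,fx=4,fy=4))
E
```

```text
9.05 [ 0.48661848 -0.37897308  0.2135671 ] -89.29061353656435 46.872332989905374 [-0.05007773 -0.01097892 -0.01198896] [ 0.87890293 -0.75591255  1.19260888]
```

View pics/w6.png

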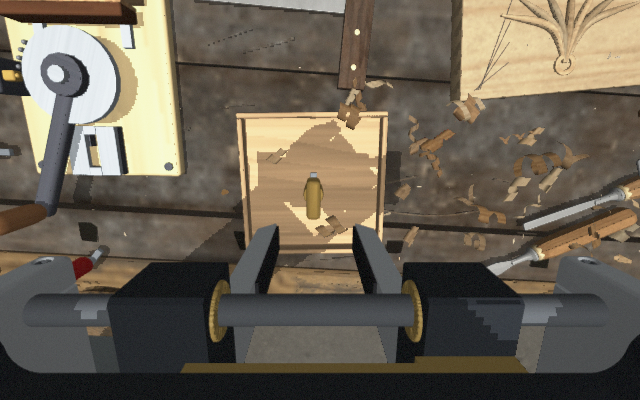

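View pics/side6.png

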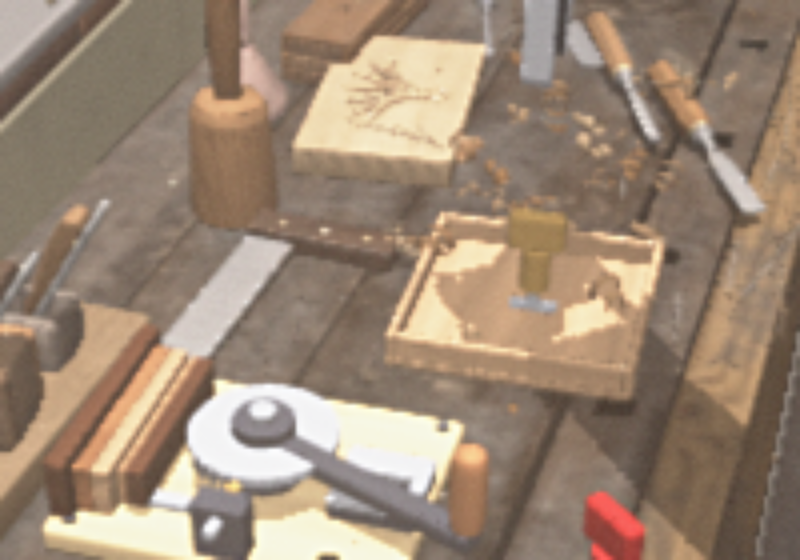

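The knob stands upright in the middle of the tray, seen at (313,195) in the wrist view, and the lever is still at rest. Next is the handle, predicted at (0.460, -0.081) by both geometry and the top view.

```bash
python3 - <<'E'
from h import *
print(rel([.460,-.0811,.214],-95))
E
```

```text
([1.143, -0.048, -0.05], [-0.135, -9.923, 0.749])
```

Emit:
step_arm --series '[[[1.1,0,0,0,-1,0.07,0.3],[1.1,0,0,0,-2.4,0.18,0.6],[1.1,0,0,0,-3.9,0.3,1],[1.1,0,0,0,-5.4,0.41,1],[1.1,0,0,0,-6.9,0.52,1],[1.1,0,0,0,-8.3,0.63,1],[1.1,0,0,0,-9.4,0.71,1],[1.1,0,0,0,-9.92,0.75,1],[1.1,0,0,0,-9.92,0.75,1],[1.1,0,0,0,-9.92,0.75,1]]]'

```text
t: 10.15
eef_pos: [0.4588, -0.0806, 0.2075]
tcp_rot: [-0.706, 0.03, 0.707, 0.03]
wrist_force: [0.3, 0.0, -0.5]
grip_width: 1.001
```

```bash
python3 - <<'E'
from h import *
from rig import status,eyes
s=status.get_state();print(s["t"],s["eef_pos"],yawnow(s),s["grip_width"]*94)
d=eyes.camera("wrist");cv2.imwrite(f"pics/w7.png",d["image"]);np.savez("w7.npz",**d)
print(rel([.460,-.0811,.091],-95),proj(d,[.46,-.0811,.11]))
r=d["range_z"];K=d["intrinsics"];T=d["T"]
v,u=np.mgrid[0:400,0:640];z=r
P=np.stack([(u-K[0,2])/K[0,0]*z,-(v-K[1,2])/K[1,1]*z,-z],-1)@T[:3,:3].T+T[:3,3]
m=(P[...,2]>.106)&(P[...,2]<.115)&(np.hypot(P[...,0]-.46,P[...,1]+.081)<.03);Q=P[m];print(len(Q),Q.mean(0) if len(Q) else 0, np.ptp(Q,0) if len(Q) else 0)
E
```

```text
10.15 [ 0.45875702 -0.08061463  0.20751503] -94.80222994590585 94.11848529004743
([0.029, 0.008, -0.002], [3.893, -0.002, -0.038]) [314.77229336 203.06112414]
320 [ 0.46085781 -0.07958731  0.10875396] [0.01794846 0.01788835 0.00531197]
```

View pics/w7.png

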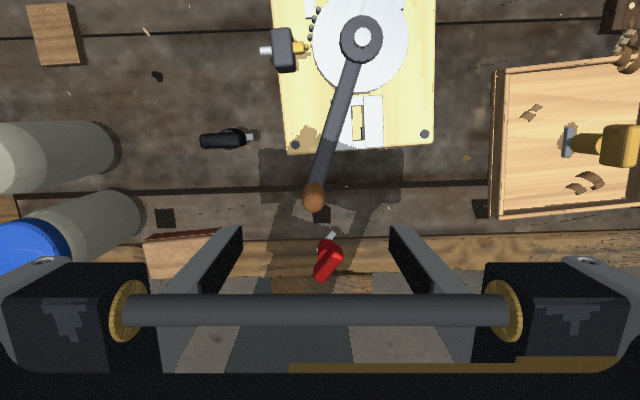

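The handle top (313,197) is measured at (0.461, -0.080), within 2 mm. Descend and grip.

Emit:
step_arm --series '[[[0,0,0,1,-0.03,-0.04,1],[0,0,0,2.2,-0.03,-0.04,1],[0,0,0,3.2,-0.03,-0.04,1],[0,0,0,3.85,-0.03,-0.04,1],[0,0,0,3.85,-0.03,-0.04,1],[0,0,0,3.85,-0.03,-0.04,-1],[0,0,0,3.85,-0.03,-0.04,-1],[0,0,0,3.85,-0.03,-0.04,-1],[0,0,0,3.85,-0.03,-0.04,-1],[0,0,0,3.85,-0.03,-0.04,-1],[0,0,0,3.85,-0.03,-0.04,-1],[0,0,0,3.85,-0.03,-0.04,-1],[0,0,0,3.85,-0.03,-0.04,-1]]]' --squeeze 45

```text
t: 11.5
eef_pos: [0.4601, -0.0791, 0.0928]
tcp_rot: [-0.706, 0.03, 0.706, 0.03]
wrist_force: [0.3, 0.5, -0.3]
grip_width: 0.352
```

```bash
python3 - <<'E'
from h import *
from rig import status,eyes
s=status.get_state();print(s["t"],s["eef_pos"],yawnow(s),s["grip_width"]*94,s["wrist_force"])
for n in("side","top"):
  c=eyes.camera(n);cv2.imwrite(f"pics/{n}8.png",cv2.resize(c["image"][80:230,220:420],None,fx=4,fy=4) if n=="side" else cv2.resize(c["image"][120:260,200:460],None,fx=3,fy=3))
p=np.array([.5993,-.136])
for th in (0,.15,.3,.45,.595):
  a=-.374+th;print(th,rel([*(p-.15*np.array([np.cos(a),np.sin(a)])),.0915],-95))
E
```

```text
11.5 [ 0.46010396 -0.07914245  0.09276154] -94.78542609311044 33.10108792699816 [ 0.29207238  0.51087188 -0.25537917]
0 ([0.043, 0.0, 0.0], [0.042, 0.069, 0.009])
0.15 ([0.043, 0.0, 0.0], [0.042, 0.8, 0.169])
0.3 ([0.043, 0.0, 0.0], [0.042, 1.548, 0.218])
0.45 ([0.043, 0.0, 0.0], [0.042, 2.295, 0.155])
0.595 ([0.043, 0.0, 0.0], [0.042, 3.0, -0.012])
```

View pics/side8.png

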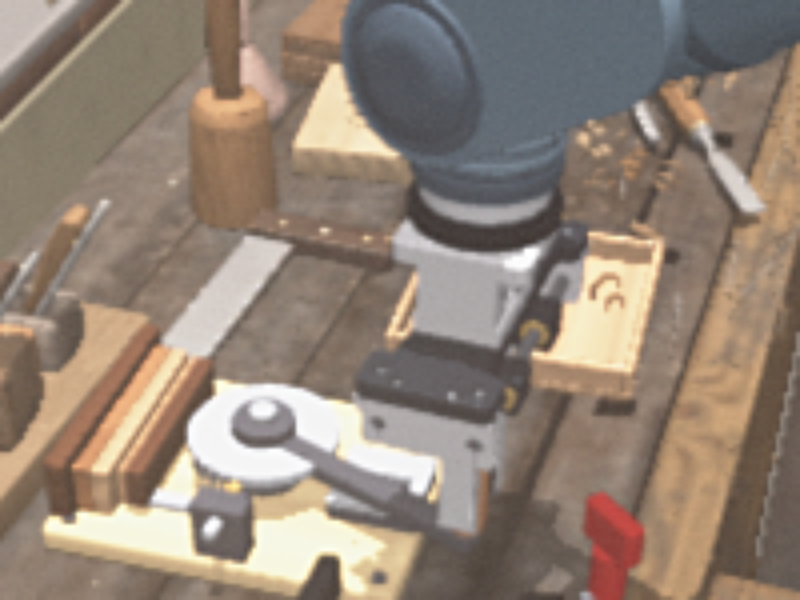

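View pics/top8.png

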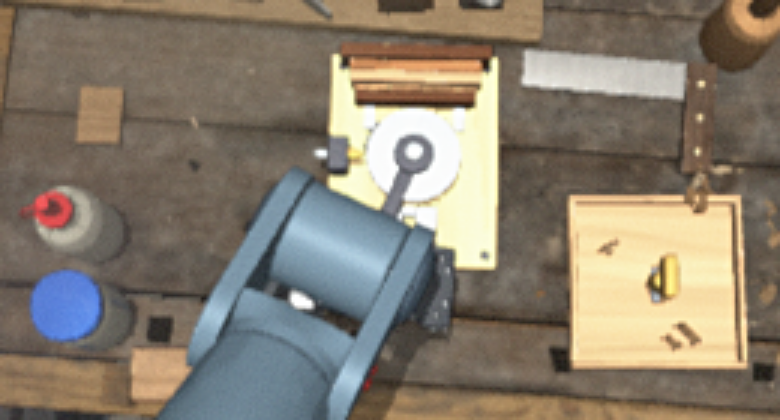

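Emit:
step_arm --series '[[[0,0,0,0,0,0,-1],[0,0,0,0,0,0,-1],[0,0,0,0,0,0,-1]]]'

```text
t: 11.9
eef_pos: [0.4601, -0.0787, 0.0927]
tcp_rot: [-0.706, 0.029, 0.707, 0.03]
wrist_force: [1.1, 4.3, 1.3]
grip_width: 0.225
```

Gripped at 21 mm, which fits the 22 mm handle. Swing along the arc to about 0.28 rad first, then check.

Emit:
step_arm --series '[[[0,0,0,0,0.2,0.05,-1],[0,0,0,0,0.4,0.1,-1],[0,0,0,0,0.6,0.14,-1],[0,0,0,0,0.8,0.17,-1],[0,0,0,0,1.0,0.19,-1],[0,0,0,0,1.2,0.2,-1],[0,0,0,0,1.4,0.21,-1],[0,0,0,0,1.4,0.21,-1]]]'

```text
t: 12.7
eef_pos: [0.4479, -0.1179, 0.0926]
tcp_rot: [-0.704, 0.027, 0.709, 0.031]
wrist_force: [-9.7, 15.9, 15.1]
grip_width: 0.224
```

```bash
cat > lev.py <<'E'
from h import *
from rig import status,eyes
import sys
s=status.get_state();e=s["eef_pos"];v=np.array([.5993,-.136])-e[:2]
print(s["t"],e,"yaw",yawnow(s),s["grip_width"]*94,s["wrist_force"],"r",np.hypot(*v),"th from tcp",np.arctan2(v[1],v[0])+.374)
for n in("side","top"):
  c=eyes.camera(n);np.savez(f"{n}{sys.argv[1]}.npz",**c);cv2.imwrite(f"pics/{n}{sys.argv[1]}.png",cv2.resize(c["image"][80:230,220:420],None,fx=4,fy=4) if n=="side" else cv2.resize(c["image"][120:260,280:460],None,fx=4,fy=4,interpolation=cv2.INTER_CUBIC))
E
python3 lev.py 9
```

```text
12.7 [ 0.44785127 -0.11789647  0.09257817] yaw -94.70614918044204 21.088458311245635 [-9.69461921 15.86173807 15.06510943] r 0.15252690363523563 th from tcp 0.2550288367120206
```

View pics/side9.png

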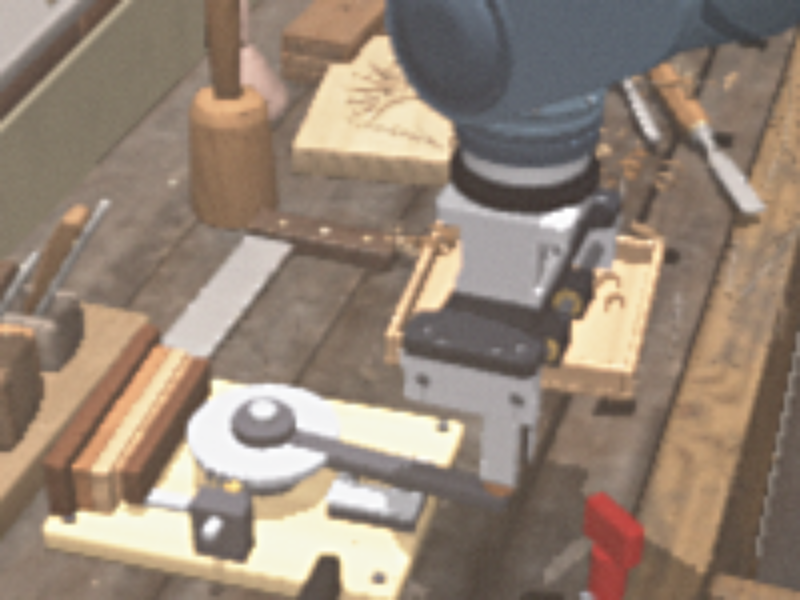

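View pics/top9.png

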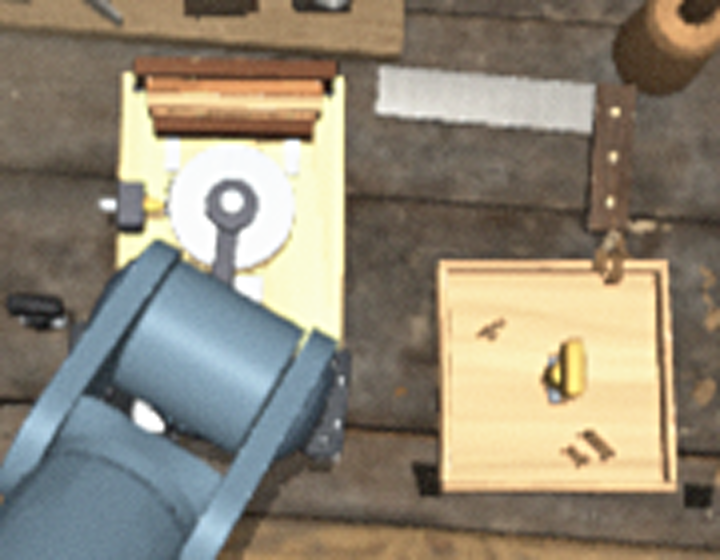

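The lever has moved to about 0.26 rad, one click, with small lag and about 24 N in total. Continue, turning the tool along with the lever to relieve strain.

Emit:
step_arm --series '[[[-0.4,0,0,0,0.2,0,-1],[-0.8,0,0,0,0.4,-0.01,-1],[-1.2,0,0,0,0.6,-0.03,-1],[-1.6,0,0,0,0.76,-0.04,-1],[-2,0,0,0,0.95,-0.08,-1],[-2.4,0,0,0,1.13,-0.12,-1],[-2.8,0,0,0,1.3,-0.15,-1],[-2.8,0,0,0,1.3,-0.15,-1]]]'

```text
t: 13.6
eef_pos: [0.4485, -0.1576, 0.0925]
tcp_rot: [-0.701, -0.06, 0.708, -0.056]
wrist_force: [-12.6, 10.1, 14.9]
grip_width: 0.226
```

```bash
python3 lev.py 10
```

```text
13.6 [ 0.44851517 -0.15760248  0.09254244] yaw -80.60787510533727 21.254988302343676 [-12.63991297  10.09050962  14.8987673 ] r 0.1523244277481528 th from tcp 0.5162986003115172
```

View pics/top10.png

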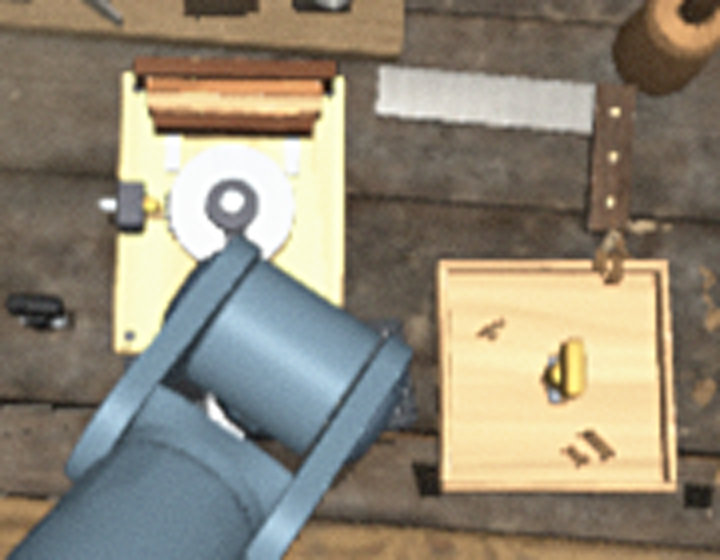

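View pics/side10.png

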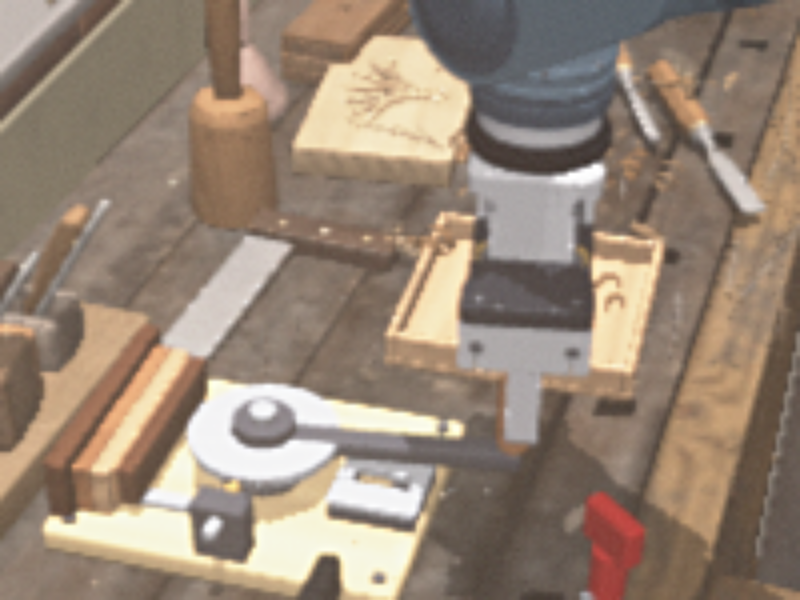

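Est. 0.516–0.53 rad from the TCP, so 10 mm more along the tangent reaches the middle of the third gap.

Emit:
step_arm --series '[[[-0.2,0,0,0,0.09,0,-1],[-0.4,0,0,0,0.18,0,-1],[-0.6,0,0,0,0.27,-0.01,-1],[-0.8,0,0,0,0.35,-0.01,-1],[-0.8,0,0,0,0.35,-0.01,-1],[-0.8,0,0,0,0.35,-0.01,-1],[-0.8,0,0,0,0.35,-0.01,-1],[-0.8,0,0,0,0.35,-0.01,-1]]]'

```text
t: 14.5
eef_pos: [0.4504, -0.1675, 0.0926]
tcp_rot: [-0.699, -0.085, 0.706, -0.08]
wrist_force: [-13.1, 11.8, 16.6]
grip_width: 0.229
```

```bash
python3 lev.py 11; python3 - <<'E'
from h import *
from rig import eyes
d=eyes.camera("wrist");cv2.imwrite("pics/w11.png",d["image"]);np.savez("w11.npz",**d)
E
```

```text
14.5 [ 0.45035988 -0.16746716  0.09256839] yaw -76.62734720883002 21.522631395359387 [-13.09850053  11.80060229  16.63171099] r 0.15222792939403326 th from tcp 0.5822119556422742
```

View pics/w11.png

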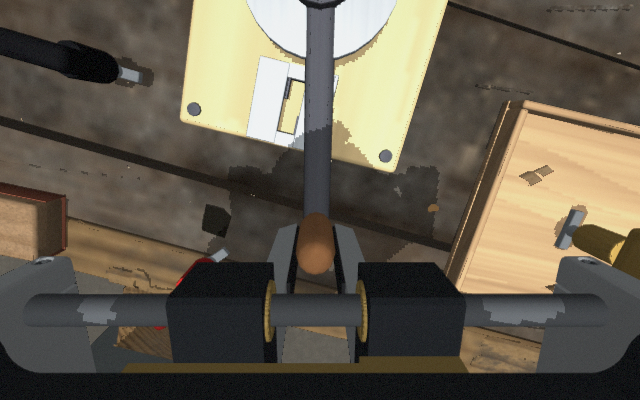

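View pics/side11.png

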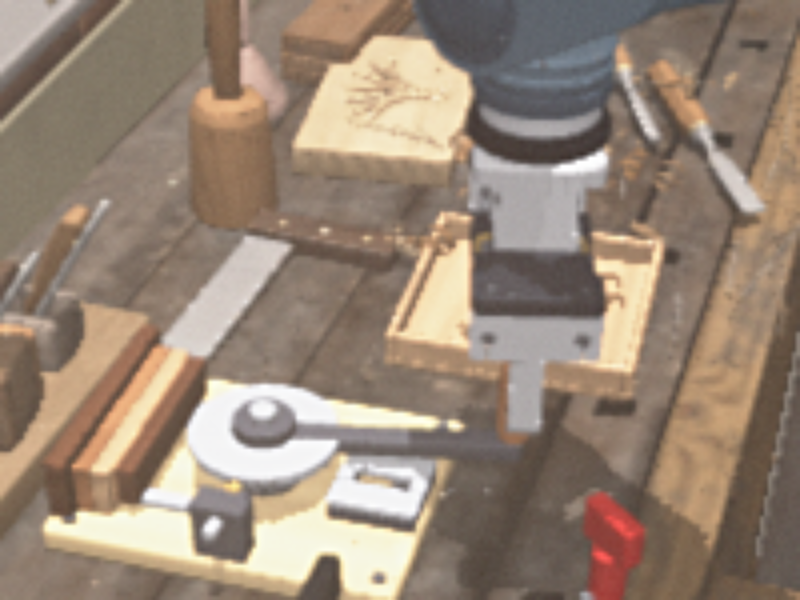

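Now an independent check of the lever angle: the arm's edges in the wrist view, cast onto z = 0.054.

```bash
python3 - <<'E'
from h import *
d=np.load("w11.npz");g=cv2.cvtColor(d["image"],cv2.COLOR_BGR2GRAY).astype(float)
P=[]
for v in list(range(62,120,4)):
    row=g[v,290:350]; dk=np.where(row<110)[0]
    seg=[x for x in dk if 305<=x+290<=335]
    if len(seg)>5:
        a,b=seg[0]+290-.5,seg[-1]+290+.5
        A,B=plane(d,a,v,.054),plane(d,b,v,.054);P.append((A+B)/2); print(v,a,b,round(np.linalg.norm(A-B)*1000,1))
P=np.array(P);vx,vy,x0,y0=cv2.fitLine(P[:,:2].astype(np.float32),2,0,0.01,0.01).ravel()
if vx<0:vx,vy=-vx,-vy
a=np.arctan2(vy,vx);print("arm ang",a,"th",a+.38-.006, "pivot offset mm",1000*((.5993-x0)*vy-(-.136-y0)*vx))
v=np.array([.5993,-.136])-P[:,:2].mean(0);print("th from mid to pivot",np.arctan2(v[1],v[0])+.374)
# tray knob wing check
t=np.load("top11.npz");print(proj(t,[.4857,-.3775,.084]))
E
```

```text
62 304.5 334.5 17.9
66 304.5 334.5 18.0
70 304.5 333.5 17.4
74 304.5 333.5 17.5
78 304.5 333.5 17.5
82 304.5 333.5 17.6
86 304.5 332.5 17.0
90 304.5 332.5 17.1
94 304.5 333.5 17.7
98 304.5 332.5 17.2
102 304.5 332.5 17.2
106 304.5 332.5 17.3
110 304.5 332.5 17.4
114 304.5 331.5 16.8
118 304.5 331.5 16.9
arm ang 0.2121218 th 0.5861218 pivot offset mm 0.51370263
th from mid to pivot 0.5780802628431875
[423.17517589 210.62655272]
```

The checks agree on a lever angle of about 0.58 rad (0.582, 0.586 and 0.578), close to mid-gap. The knob is still standing in the tray, so I'll hand in.

```bash
python3 - <<'E'
from rig import manip
print(manip.close_job())
E
```

```text
the job is handed in; nothing more can be done
None
```

I turned the knob about 61° anticlockwise to its stop, felt as 0.13 N m on the wrist. I then lifted it out, stood it in the middle of the tray and let go. I swung the lever past three clicks and handed the job in at about 14.7 s with the handle still gripped.

**Lever:** the last checks put it at 0.58 rad from the TCP, and at 0.586 and 0.578 rad from the arm seen in the wrist camera. That is inside 0.52–0.67, and the fourth click was not reached. The TCP reading had been about 0.016 rad low at rest, so the true angle may be nearer 0.60. I counted the clicks by angle; I did not pick them out in the force readings.

**Grip and forces:** the fingers held the handle at a 21.5 mm opening with 45 N commanded. The wrist force was about 24 N. That includes about 17 N upward and 13 N towards the robot, more than the lever's own load; I left this as it was, well under the limit.

**Knob:** it was still standing upright in the tray in the last camera view.

**Bystanders:** the arm stayed clear of the bottle, tub and sanding block, but I did not measure their positions again at the end.

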